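# Close and lock the service cover of a bench instrument

## Robot

A 6-joint arm with a two-finger parallel gripper is mounted at the origin on the work surface. World frame = base frame: x ahead of the robot, y to its left, z up, the work surface at z = 0. Lengths are in m, angles in degrees, forces in N, time in s.
With the tool pointing down it reaches from about 0.3 to 0.75 m from the base axis. Payload 8.5 kg.
Tool frame: the origin (TCP) lies on the centre line of the jaws, within the pads' length; the fingertips stand 17 mm ahead of it and the grasp point (between the pads) lies 2 mm behind it (env.tip_extent is the distance from the TCP to the fingertips, in m); z points along the fingers, y is the direction in which the jaws open and shut (so a half turn about z gives the same grasp; the last joint's range is limited). The gripper opens to 85 mm and grips with 20 to 120 N. Pads are 22 mm wide; open, the fingers measure 114 mm over their backs; the gripper's body (76 mm by 85 mm) begins 54 mm behind the grasp point. The pads swing forward as they close: fully open they stand 13 mm farther back than shut.
Start: joints at [58.539, 21.807, 74.336, -0, 83.858, -12.336], TCP at [0.18, 0.52, 0.248] pointing down, gripper open.
Joint ranges: [-178.18, 178.18], [-50.72, 133.34], [12.68, 142.11], [-81.47, 261.47], [9.98, 163.14], [-165.26, 165.26]. Speed limits (degrees/s): [136.94, 136.94, 180, 180, 180, 180].

## Interface

Orientations are given as a 3x3 rotation matrix whose columns are the frame's x, y, z axes.
In Python, from rig import telemetry, get_image, camera_params, close_job, env gives the robot as it stands.
- The arm moves only by the tool apply_moves, never from a script. Its argument "motion" is a list of rows, each an object of numbers: "tx", "ty", "tz": the shift along the tool's x, y, z in cm; "turn": the turn about the tool's z in degrees; "jaw": the gripper's target within -1 to 1 (fully open at 1, half-way at 0, shut at -1). In form: [{"tx": .., "ty": .., "tz": .., "turn": .., "jaw": ..}, ...]. A call has 1 to 5 rows; each row is the pose to reach, as a shift and turn from the pose measured when the call began, along the tool's axes at that moment; what a row does not reach only later rows make up. A row lasts 1/12 s, in which the tool goes at most 41.7 mm and 7.16 degrees, less where a joint would pass 70% of its speed; a pose out of reach is approached as far as the arm can. A call with a gripper value outside its range is refused whole. The fingers move at their own pace and stop on an object; "squeeze" is the grip in N (left out, the last holds). Time passes only in rows, so rows that repeat a pose let the fingers close. It gives the time, the measured TCP pose, the force and the opening at its end, in the units of the state.
- telemetry.observe(): the state, without advancing time (a new reading comes with each control period).
- get_image(name): name is "side" or "top" or "wrist"; returns (picture, depth): 400x640x3 uint8, red, green, blue; 400x640 float32, m along the optical axis (not along the pixel's ray), 0 where there is no reading.
- camera_params(name): a dict with "fx", "fy", "cx", "cy" (pixels), "rvec" (rotation vector, rad) and "tvec" (3), from world to camera coordinates, as OpenCV has them. Camera axes: x right, y down, z forward; pixel columns grow to the right and rows downward; lengths in m; the calibration is good to about 2 mm. A picture is of the moment at which its call begins: read the wrist's pose just before it. camera_params takes no time and is no camera call; for the wrist camera it gives the pose at the moment of the call.
- close_job(): hands the job in, once; it reports no verdict.
The state is a dict: "time_s": time; "q": joint angles; "qvel": joint speeds; "joint_efforts": joint torques, N m; "position": TCP position; "tool_rot": TCP orientation; "ft_force": force on the tool from outside, world axes, zero at the start; "wrist_torque": the same for the moment, N m; "grip_width": finger opening in m.
Only numpy, scipy, OpenCV 4.12 (cv2) and the standard library are available. Lean on these libraries where they do the work, as an engineer would, in place of code of your own. Each camera call takes 0.05 s, during which the arm holds its last target. There are 200 camera calls.

## Task

The aluminium service cover on top of the grey instrument case has been left slid back. Using only your fingertips, push the cover fully home towards the far block of the case, then set your fingertips in the slot of the round black quarter-turn fastener on it and turn it clockwise to its stop, so that the cover is locked and the slot lies crosswise. Grip and lift nothing, and leave the other things on the bench and on the case where they are.

Things in the scene. Friction and masses are not known exactly. Their poses are not given: they have to be found in the camera images.
- case: grey metal case fixed to the bench, 280 mm (its x) by 160 mm (its y); origin under its centre, on the bench. Side rails 22 mm wide and, at its +x end, the far block 65 mm deep, all 72 mm high. The cover slides between the rails along the case's x and is home at +x, against the far block; until then an open bay shows between them.
- cover (a joint): how far the aluminium cover (130 x 114 x 5 mm, top face 66 mm above the bench) is slid back from home, in m along the case's -x: 0 fully home (hard stop), 0.075 fully back. About 2.5 N of friction; it stays where it is left. Starts 0.035 to 0.07.
- cam (a joint): angle of the fastener, rad, growing clockwise seen from above: 0 unlocked (slot along the case's x), pi/2 locked (slot along the case's y; hard stop). Takes 0.12 N m, stays where left, starts 0 to 0.3. A tongue under the cover meets a keeper in the case: with the cover well back it cannot pass about 0.9; once locked, the cover cannot slide back.
- slot (a point): centre of the fastener's slot, on its axis, level with its rim, 86 mm above the bench; x runs along the slot, z up. The fastener, on the middle of the cover, is a black disc 88 mm across, 20 mm high; its slot, closed at both ends, is 72 mm long (ends rounded, 36 mm radius about the axis), 32 mm wide, 16 mm deep, with a bright steel floor. The cover can be pushed by the slot's end.
- tape: a roll of black tape, 58 mm across and 19 mm high, lying on the far block of the case; origin under its centre. Leave it alone.
- heatsink: a finned aluminium heat sink 32 x 40 x 24 mm on the far block of the case; origin under its centre. Leave it alone.
- fan: a square black cooling fan 80 x 80 x 25 mm lying beside the case (its +y side); origin under its centre. Leave it alone.
- screwdriver: a screwdriver 170 mm long lying beside the case (its -y side), along the case. Leave it alone.
- cup: a paper cup, 72 mm across, 85 mm high, upright; origin under its centre. Leave it alone.
- hub: a flat aluminium hub 45 x 120 x 16 mm; origin under its centre. Leave it alone.
- bottle: a plastic bottle 64 mm across, 190 mm high, upright; origin under its centre. Leave it alone.

How it is judged:
By the outcome, as a careful person would: the job done as asked, in the order asked, and still so for the second after the job is handed in, with the robot touching nothing.
It also fails if it takes over 38 s, if anything falls off the work surface, if the arm or the gripper's body presses on something with over 40 N, if the wrist force passes 120 N, or if a joint passes its speed limit or range.

## Working session

There is one attempt and no reset: what is moved stays moved. The work goes in short steps, Python scripts to look and compute and a tool call to move; the robot and the scene stay as the last step left them, time stands still between calls to the robot, and variables do not carry over. Pictures are saved under pics/ and viewed, about 8 in all and at most 12, crops included, and the job is handed in when it is done.

Besides the shell and the picture viewer there is one more tool, called after "Request:" as a command line: name --argument value ..., lists and objects as JSON in quotes. apply_moves: Moves the arm, as the interface text tells. Its arguments: {"type":"object","properties":{"motion":{"type":"array"},"squeeze":{"type":"number"}},"required":["motion"]}

```bash
mkdir -p pics; ls
python3 - <<'E'
from rig import telemetry,get_image,camera_params,env
import cv2,numpy as np
for n in("top","side"):
    p,d=get_image(n); cv2.imwrite(f"pics/{n}0.png",p[:,:,::-1]); np.save(f"pics/{n}0.npy",d)
    print(n,camera_params(n))
s=telemetry.observe();print(s, env.tip_extent)
E
```

```text
pics
top {'fx': 409.75194950389215, 'fy': 409.75194950389215, 'cx': 314.62065433723745, 'cy': 200.32337216006056, 'rvec': array([ 2.13542427, -2.11980603,  0.19063014]), 'tvec': array([-0.00205801,  0.59003345,  0.94178195])}
side {'fx': 459.4527892922845, 'fy': 459.4527892922845, 'cx': 317.7356359921804, 'cy': 200.9610386337784, 'rvec': array([ 0.69638916, -2.69575309,  0.97536779]), 'tvec': array([0.51102091, 0.28330981, 0.95780509])}
{'time_s': 0.1, 'q': array([ 5.85396417e+01,  2.18374847e+01,  7.43789854e+01, -1.11241894e-03,
        8.38579397e+01, -1.23342159e+01]), 'qvel': array([ 0.00546037, -0.01103195, -0.1930495 , -0.04608799,  0.15134056,
        0.05150563]), 'joint_efforts': array([ 4.85161057e-03, -4.49214864e+01, -2.31657851e+01, -8.73275962e-05,
        3.62209365e-03,  4.31638648e-05]), 'position': array([0.18007218, 0.51943431, 0.24777857]), 'tool_rot': array([[-9.44800113e-01,  3.27646621e-01, -6.61334469e-04],
       [ 3.27647187e-01,  9.44799487e-01, -1.11786487e-03],
       [ 2.58563821e-04, -1.27284323e-03, -9.99999157e-01]]), 'ft_force': array([ 0.97570648, -0.59669   , -0.18083207]), 'wrist_torque': array([ 0.00576877, -0.0255176 , -0.02518728]), 'grip_width': 0.08541060122183176} 0.017
```

View pics/top0.png

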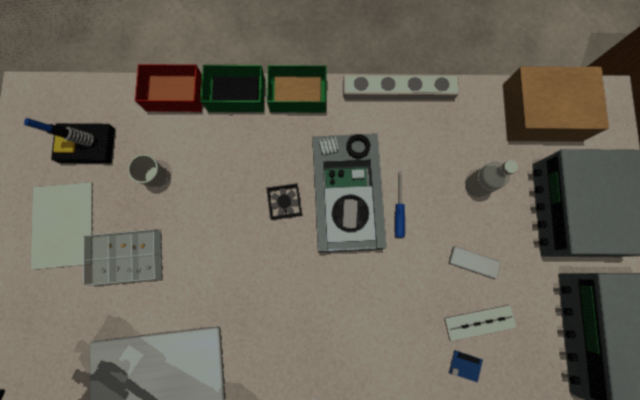

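View pics/side0.png

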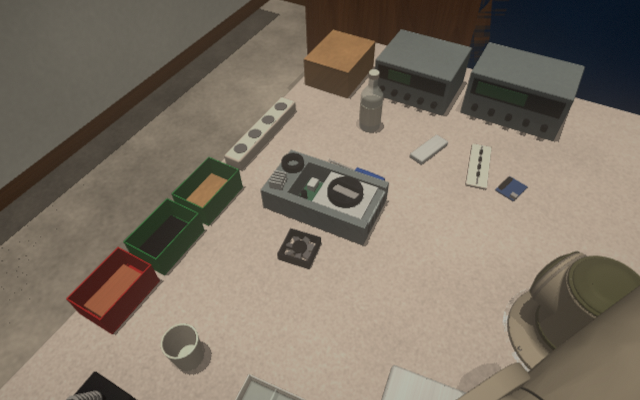

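Top view: the case spans about (313–384, 134–250), with the far block at the top. The black fastener is at (350,213) with its bright slot nearly along the case. The open bay shows at y≈165–187. The side view shows the fastener at (346,191).

```bash
cat > h.py <<'E'
import cv2,numpy as np
from rig import telemetry,get_image,camera_params,env
def ray(n,uv,z,P=None):
    P=P or camera_params(n); R=cv2.Rodrigues(P["rvec"])[0]; c=-R.T@P["tvec"]
    uv=np.atleast_2d(uv).astype(float)
    d=np.c_[(uv[:,0]-P["cx"])/P["fx"],(uv[:,1]-P["cy"])/P["fy"],np.ones(len(uv))]@R
    return c+d*((z-c[2])/d[:,2])[:,None]
def blobs(m,amin=60):
    n,l,s,c=cv2.connectedComponentsWithStats(m.astype(np.uint8))
    return [(s[i],c[i],l==i) for i in range(1,n) if s[i][4]>amin]
def contour(m): return max(cv2.findContours(m.astype(np.uint8),cv2.RETR_EXTERNAL,cv2.CHAIN_APPROX_NONE)[0],key=len)[:,0]
E
python3 - <<'E'
from h import *
P=cv2.imread("pics/top0.png");S=cv2.imread("pics/side0.png")
for n,I,(x0,y0,x1,y1),(cu,cv_) in(("top",P,(305,125,410,258),(350,213)),("side",S,(255,140,395,245),(346,191))):
    g=I.max(2)
    M=np.zeros(g.shape,bool);M[y0:y1,x0:x1]=g[y0:y1,x0:x1]<50
    for s,c,m in blobs(M):
        k=contour(m); w=ray(n,k,.086)
        (e,r)=cv2.minEnclosingCircle(w[:,:2].astype(np.float32))
        print(n,s,c.round(1),"enc",np.round(e,4),round(r,4))
a=cv2.resize(P[120:265,300:415],None,fx=5,fy=5,interpolation=cv2.INTER_CUBIC)[:,:]
b=cv2.resize(S[140:250,255:395],None,fx=4,fy=4,interpolation=cv2.INTER_CUBIC)
cv2.imwrite("pics/a.png",cv2.resize(P[125:258,305:410],None,fx=4.5,fy=4.5,interpolation=cv2.INTER_CUBIC))
print(P[180:250:6,350].tolist()); print(P[213,310:390:4].tolist())
E
```

```text
top [324 135  48  50 726] [352.5 156.8] enc [ 0.6793 -0.0874] 0.0701
top [329 170   6  15  67] [331.8 176.6] enc [ 0.6406 -0.0385] 0.0173
top [333 195  35  37 588] [350.2 212.7] enc [ 0.5548 -0.0808] 0.0427
[[55, 77, 43], [81, 95, 74], [139, 145, 138], [37, 39, 42], [110, 118, 120], [110, 118, 121], [109, 117, 120], [110, 118, 121], [56, 59, 61], [141, 147, 139], [121, 127, 121], [93, 99, 93]]
[[115, 129, 138], [113, 128, 138], [93, 98, 93], [94, 99, 93], [130, 131, 124], [135, 139, 130], [25, 24, 26], [27, 26, 28], [34, 34, 36], [110, 118, 120], [109, 118, 121], [108, 117, 120], [30, 31, 32], [23, 23, 24], [22, 24, 23], [134, 137, 130], [81, 83, 79], [88, 94, 89], [91, 96, 92], [115, 129, 138]]
```

View pics/a.png

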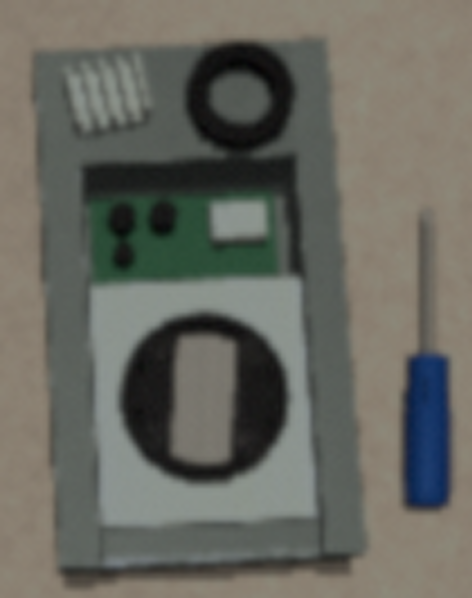

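Run:
```python
from h import *
f=lambda a:np.array(a)/4.5+[305,125]-.4
C=ray("top",f([(35,50),(328,38),(60,568),(364,552)]),.072); print("case corners",C.round(4))
ax=(C[0]+C[1]-C[2]-C[3])[:2]; print("case yaw long",np.degrees(np.arctan2(ax[1],ax[0])), "len",np.hypot(*ax)/2)
ay=(C[0]+C[2]-C[1]-C[3])[:2]; print("yaw from y",np.degrees(np.arctan2(-ay[0],ay[1])),np.hypot(*ay)/2)
c=C.mean(0);print("centre",c)
e=ray("top",f([(90,284),(303,273)]),.066).mean(0); b=ray("top",f([(85,165),(297,155)]),.072).mean(0)
u=ax/np.hypot(*ax);print("gap",(b-e)[:2]@u)
P=cv2.imread("pics/top0.png").max(2)
M=np.zeros(P.shape,bool);M[194:233,332:370]=P[194:233,332:370]<70
m=max(blobs(M),key=lambda b:b[0][4])[2]; k=contour(m); 
el=cv2.fitEllipse(k.astype(np.float32)); w=ray("top",el[0],.084); print("disc",w,el)
h=np.zeros(P.shape,np.uint8);cv2.fillPoly(h,[k],1); s=(h>0)&(P>80)
s=max(blobs(s),key=lambda b:b[0][4])[2]
r=cv2.minAreaRect(ray("top",contour(s),.07)[:,:2].astype(np.float32));print("slot",r,cv2.boxPoints(r))
print("slot rel case ctr",(w[0,:2]-c[:2])@u,(w[0,:2]-c[:2])@[-u[1],u[0]])
```

```text
case corners [[ 0.7474  0.0089  0.072 ]
 [ 0.7555 -0.1508  0.072 ]
 [ 0.4672 -0.0063  0.072 ]
 [ 0.4765 -0.1638  0.072 ]]
case yaw long 2.900549566559169 len 0.27994820633852047
yaw from y 3.145447206483696 0.15882919537733994
centre [ 0.61164606 -0.07799683  0.072     ]
gap 0.06400312212095069
disc [[ 0.55499796 -0.08050998  0.084     ]] ((349.9290771484375, 212.96273803710938), (35.768192291259766, 36.34614562988281), 171.2888946533203)
slot ((0.5571843981742859, -0.0807301476597786), (0.030779484659433365, 0.06730236858129501), 89.38858032226562) [[ 0.5233709  -0.09575992]
 [ 0.59066945 -0.09647811]
 [ 0.5909979  -0.06570037]
 [ 0.52369934 -0.06498218]]
slot rel case ctr -0.05670270398108814 0.00035661443622397003
```

Request:
apply_moves --motion '[{"tx":-55.1,"ty":-44.4,"tz":8,"turn":72,"jaw":-0.27},{"tx":-55.1,"ty":-44.4,"tz":8,"turn":72,"jaw":-0.27},{"tx":-55.1,"ty":-44.4,"tz":8,"turn":72,"jaw":-0.27},{"tx":-55.1,"ty":-44.4,"tz":8,"turn":72,"jaw":-0.27},{"tx":-55.1,"ty":-44.4,"tz":8,"turn":72,"jaw":-0.27}]'

```text
time_s: 0.52
position: [0.2902, 0.3423, 0.2245]
tool_rot: [[-0.57, 0.822, -0.0], [0.822, 0.57, -0.001], [-0.001, -0.001, -1.0]]
ft_force: [1.2, 0.1, -0.5]
grip_width: 0.0311
```

Request:
apply_moves --motion '[{"tx":-49.9,"ty":-2.3,"tz":6.4,"turn":35.7,"jaw":-0.27},{"tx":-49.9,"ty":-2.3,"tz":6.4,"turn":35.7,"jaw":-0.27},{"tx":-49.9,"ty":-2.3,"tz":6.4,"turn":35.7,"jaw":-0.27},{"tx":-49.9,"ty":-2.3,"tz":6.4,"turn":35.7,"jaw":-0.27},{"tx":-49.9,"ty":-2.3,"tz":6.4,"turn":35.7,"jaw":-0.27}]'

```text
time_s: 0.93
position: [0.3999, 0.1669, 0.1982]
tool_rot: [[0.019, 1.0, -0.001], [1.0, -0.019, -0.001], [-0.001, -0.001, -1.0]]
ft_force: [1.1, 1.3, 0.3]
grip_width: 0.0314
```

Tool x is now world +y, and tool y is world +x. Remaining shift: (0.155, −0.247).

Request:
apply_moves --motion '[{"tx":-24.5,"ty":16.0,"tz":3.8,"jaw":-0.27},{"tx":-24.5,"ty":16.0,"tz":3.8,"jaw":-0.27},{"tx":-24.5,"ty":16.0,"tz":3.8,"jaw":-0.27},{"tx":-24.5,"ty":16.0,"tz":3.8,"jaw":-0.27},{"tx":-24.5,"ty":16.0,"tz":3.8,"jaw":-0.27}]'

```text
invalid input
```

Request:
apply_moves --motion '[{"tx":-7.0,"ty":4.5,"tz":1.0,"jaw":-0.27},{"tx":-7.0,"ty":4.5,"tz":1.0,"jaw":-0.27},{"tx":-7.0,"ty":4.5,"tz":1.0,"jaw":-0.27}]'

```text
invalid input
```

Run:
```python
from h import *
s=telemetry.observe();print(s["position"],s["tool_rot"].round(4),s["ft_force"],s["grip_width"],s["q"])
p,d=get_image("wrist");cv2.imwrite("pics/w1.png",p[:,:,::-1]);np.save("pics/w1.npy",d)
P=camera_params("wrist");R=cv2.Rodrigues(P["rvec"])[0];print(-R.T@P["tvec"],R)
```

```text
[0.39993989 0.16691408 0.19818613] [[ 1.920e-02  9.998e-01 -6.000e-04]
 [ 9.998e-01 -1.920e-02 -8.000e-04]
 [-9.000e-04 -6.000e-04 -1.000e+00]] [1.06500906 1.29758989 0.28986346] 0.031443213233851186 [ 6.94718097e+00  1.30600502e+01  9.65230907e+01 -4.69799426e-02
  7.04555811e+01  8.06539945e+00]
[0.40666648 0.2350038  0.32254105] [[ 0.99952275 -0.03086465 -0.00128592]
 [-0.02917924 -0.95697101  0.28871275]
 [-0.01014161 -0.28853744 -0.9574149 ]]
```

View pics/w1.png

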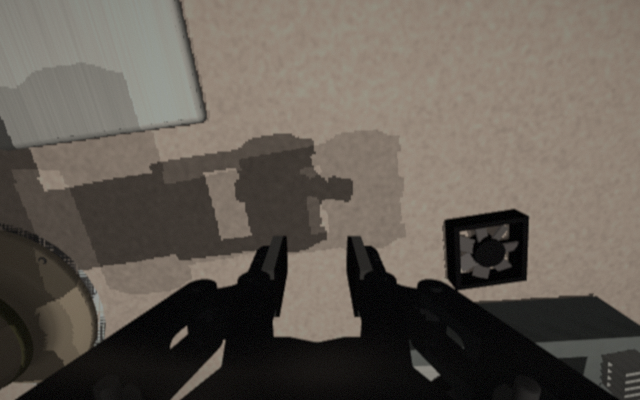

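The moves were refused, perhaps because `turn` was missing, so I'll include it. The picture shows only bench, with the fan at (487,248) and the fingertips at about (278,245) and (355,245).

Request:
apply_moves --motion '[{"tx":-24.5,"ty":16.0,"tz":3.8,"turn":0,"jaw":-0.27},{"tx":-24.5,"ty":16.0,"tz":3.8,"turn":0,"jaw":-0.27},{"tx":-24.5,"ty":16.0,"tz":3.8,"turn":0,"jaw":-0.27},{"tx":-24.5,"ty":16.0,"tz":3.8,"turn":0,"jaw":-0.27},{"tx":-24.5,"ty":16.0,"tz":3.8,"turn":0,"jaw":-0.27}]'

```text
time_s: 1.4
position: [0.5073, -0.0097, 0.1717]
tool_rot: [[0.032, 0.999, -0.0], [0.999, -0.032, -0.003], [-0.003, -0.0, -1.0]]
ft_force: [-0.1, 1.0, 0.6]
grip_width: 0.0312
```

Request:
apply_moves --motion '[{"tx":-6.9,"ty":5.0,"tz":1.2,"turn":-1,"jaw":-0.27},{"tx":-6.9,"ty":5.0,"tz":1.2,"turn":-1,"jaw":-0.27},{"tx":-6.9,"ty":5.0,"tz":1.2,"turn":-1,"jaw":-0.27},{"tx":-6.9,"ty":5.0,"tz":1.2,"turn":-1,"jaw":-0.27}]'

```text
time_s: 1.73
position: [0.5556, -0.0821, 0.1587]
tool_rot: [[0.018, 1.0, -0.002], [1.0, -0.018, -0.003], [-0.003, -0.002, -1.0]]
ft_force: [-1.0, 0.3, -0.3]
grip_width: 0.0312
```

Run:
```python
from h import *
s=telemetry.observe();print(s["position"],s["tool_rot"].round(4),s["ft_force"],s["grip_width"],s["q"])
for n in("wrist","top","side"):
    p,d=get_image(n);cv2.imwrite(f"pics/{n}2.png",p[:,:,::-1]);np.save(f"pics/{n}2.npy",d)
P=camera_params("wrist");R=cv2.Rodrigues(P["rvec"])[0]
t=s["position"]
```

```text
[ 0.55557554 -0.08213435  0.15867279] [[ 0.0175  0.9998 -0.0018]
 [ 0.9998 -0.0175 -0.0027]
 [-0.0027 -0.0018 -1.    ]] [-0.9882678   0.27662581 -0.250743  ] 0.03124804545910814 [-20.40649019  27.53552193  80.62147286  -0.19117826  71.88796512
 -19.34315772]
```

View pics/wrist2.png

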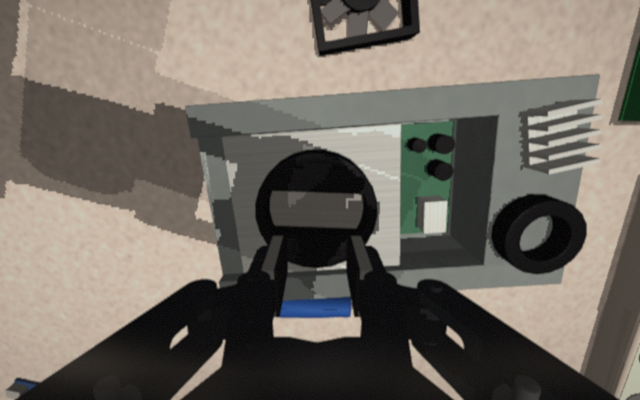

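Run:
```python
from h import *
I=cv2.imread("pics/wrist2.png")
d=np.load("pics/wrist2.npy")
P=camera_params("wrist");R=cv2.Rodrigues(P["rvec"])[0]
v,u=np.mgrid[:400,:640]
X=(np.stack([(u-P["cx"])/P["fx"]*d,(v-P["cy"])/P["fy"]*d,d],-1)-P["tvec"])@R
near=np.hypot(X[...,0]-.555,X[...,1]+.08)<.06
for nm,lo,hi in(("rim",.080,.092),("floor",.067,.075)):
    m=near&(X[...,2]>lo)&(X[...,2]<hi)&(d>0)
    if nm=="floor": m&=np.hypot(X[...,0]-.555,X[...,1]+.08)<.039
    p=X[m]; print(nm,m.sum(),np.median(p[:,2]),np.percentile(p[:,:2],[1,50,99],axis=0).round(4).tolist())
    if m.sum()>50:
        k=contour(max(blobs(m),key=lambda b:b[0][4])[2]); q=X[k[:,1],k[:,0],:2].astype(np.float32)
        print(cv2.minAreaRect(q), cv2.minEnclosingCircle(q))
```

```text
rim 6928 0.0870671472098404 [[0.5129, -0.1184], [0.5543, -0.0616], [0.5955, -0.0351]]
((0.5541025996208191, -0.07673235982656479), (0.08643656969070435, 0.08551129698753357), 43.60005569458008) ((0.5542451739311218, -0.07769040018320084), 0.044109731912612915)
floor 3329 0.07182930979288794 [[0.5197, -0.0948], [0.5542, -0.0802], [0.5891, -0.0659]]
((0.5542582273483276, -0.08025241643190384), (0.028395842760801315, 0.07198351621627808), 87.3309326171875) ((0.5542293787002563, -0.07894247770309448), 0.036171574145555496)
```

The wrist picture shows the slot at about (270–363, 192–226), with the fingers just below it in the image. Depth puts its centre at about (0.5545, −0.080) with yaw about −1.5°, so the tool is aligned and I'll descend.

Request:
apply_moves --motion '[{"tx":0.2,"ty":-0.1,"tz":3,"turn":0,"jaw":-0.27},{"tx":0.2,"ty":-0.1,"tz":4.5,"turn":0,"jaw":-0.27},{"tx":0.2,"ty":-0.1,"tz":5.5,"turn":0,"jaw":-0.27},{"tx":0.2,"ty":-0.1,"tz":6.0,"turn":0,"jaw":-0.27},{"tx":0.2,"ty":-0.1,"tz":6.6,"turn":0,"jaw":-0.27}]'

```text
time_s: 2.3
position: [0.5539, -0.077, 0.0947]
tool_rot: [[0.013, 1.0, 0.001], [1.0, -0.013, -0.004], [-0.004, 0.001, -1.0]]
ft_force: [0.5, 0.5, 1.4]
grip_width: 0.031
```

Request:
apply_moves --motion '[{"tx":-0.3,"ty":0.0,"tz":0.3,"turn":0,"jaw":-0.27},{"tx":-0.3,"ty":0.0,"tz":0.3,"turn":0,"jaw":-0.27},{"tx":-0.3,"ty":0.0,"tz":0.3,"turn":0,"jaw":-0.27}]'

```text
time_s: 2.55
position: [0.554, -0.0802, 0.0921]
tool_rot: [[0.013, 1.0, 0.002], [1.0, -0.013, -0.004], [-0.004, 0.002, -1.0]]
ft_force: [0.2, 0.0, 0.4]
grip_width: 0.0313
```

Run:
```python
from h import *
p,d=get_image("wrist");q,_=get_image("side")
cv2.imwrite("pics/c3.png",np.hstack([cv2.resize(p[120:300,200:430],None,fx=1.7,fy=2.2),cv2.resize(q[130:250,255:395],None,fx=2.8,fy=3.3)])[:,:,::-1])
```

```text
(no output)
```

View pics/c3.png

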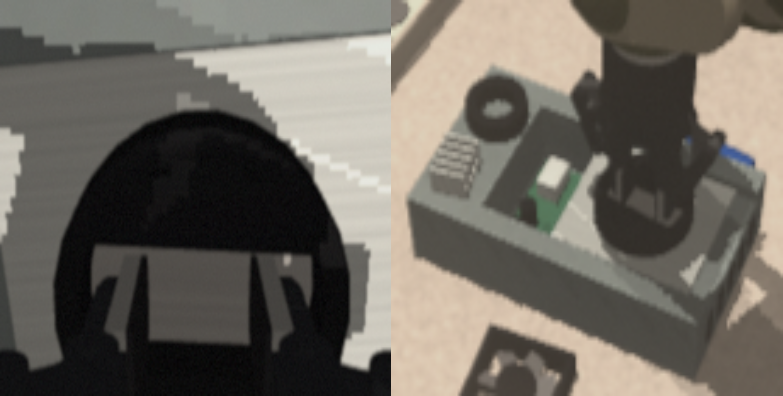

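The fingertips are inside the slot. I'll push along the case's x.

Request:
apply_moves --motion '[{"tx":0.05,"ty":0.8,"tz":0,"turn":0,"jaw":-0.27},{"tx":0.11,"ty":1.8,"tz":0,"turn":0,"jaw":-0.27},{"tx":0.2,"ty":3.0,"tz":0,"turn":0,"jaw":-0.27},{"tx":0.27,"ty":4.2,"tz":0,"turn":0,"jaw":-0.27},{"tx":0.35,"ty":5.4,"tz":0,"turn":0,"jaw":-0.27}]'

```text
time_s: 3.07
position: [0.6085, -0.0771, 0.0925]
tool_rot: [[0.013, 1.0, 0.001], [1.0, -0.013, -0.004], [-0.004, 0.001, -1.0]]
ft_force: [-3.6, 1.1, 2.4]
grip_width: 0.0314
```

Request:
apply_moves --motion '[{"tx":0.05,"ty":0.6,"tz":0,"turn":0,"jaw":-0.27},{"tx":0.08,"ty":1.1,"tz":0,"turn":0,"jaw":-0.27},{"tx":0.1,"ty":1.5,"tz":0,"turn":0,"jaw":-0.27},{"tx":0.1,"ty":1.8,"tz":0,"turn":0,"jaw":-0.27}]'

```text
time_s: 3.4
position: [0.6266, -0.0762, 0.0925]
tool_rot: [[0.013, 1.0, 0.0], [1.0, -0.013, -0.004], [-0.004, 0.0, -1.0]]
ft_force: [-2.8, 0.3, 2.0]
grip_width: 0.0309
```

Request:
apply_moves --motion '[{"tx":0.01,"ty":0.2,"tz":0,"turn":0,"jaw":-0.27},{"tx":0.02,"ty":0.4,"tz":0,"turn":0,"jaw":-0.27},{"tx":0.02,"ty":0.4,"tz":0,"turn":0,"jaw":-0.27}]'

```text
time_s: 3.65
position: [0.6279, -0.076, 0.0923]
tool_rot: [[0.013, 1.0, -0.008], [1.0, -0.013, -0.003], [-0.003, -0.008, -1.0]]
ft_force: [-16.2, -1.1, 7.9]
grip_width: 0.0311
```

Hard stop: 16 N at tool x = 0.628, as predicted. I'll recentre on the slot axis and look.

Request:
apply_moves --motion '[{"tx":-0.15,"ty":-0.5,"tz":0,"turn":0,"jaw":-0.27},{"tx":-0.15,"ty":-0.55,"tz":0,"turn":0,"jaw":-0.27},{"tx":-0.15,"ty":-0.55,"tz":0,"turn":0,"jaw":-0.27}]'

```text
time_s: 3.9
position: [0.6226, -0.0776, 0.0926]
tool_rot: [[0.013, 1.0, -0.006], [1.0, -0.013, -0.003], [-0.003, -0.006, -1.0]]
ft_force: [-0.3, -0.3, -0.1]
grip_width: 0.0311
```

Run:
```python
from h import *
s=telemetry.observe();print(s["position"],s["ft_force"],s["wrist_torque"])
p,d=get_image("wrist");q,_=get_image("top")
cv2.imwrite("pics/c4.png",np.hstack([cv2.resize(p[100:300,180:460],(400,400)),cv2.resize(q[125:258,305:410],(380,400),interpolation=cv2.INTER_CUBIC)])[:,:,::-1])
P=camera_params("wrist");R=cv2.Rodrigues(P["rvec"])[0]
v,u=np.mgrid[:400,:640]
X=(np.stack([(u-P["cx"])/P["fx"]*d,(v-P["cy"])/P["fy"]*d,d],-1)-P["tvec"])@R
m=(X[...,2]>.083)&(X[...,2]<.09)&(np.hypot(X[...,0]-.622,X[...,1]+.0775)<.05)
b=X[m];print(m.sum(),np.percentile(b[:,:2],[.5,50,99.5],axis=0).round(4))
```

```text
[ 0.62262264 -0.07758279  0.09257561] [-0.28912578 -0.27765084 -0.08789722] [ 0.03055733  0.01892091 -0.02289193]
12121 [[ 0.5787 -0.1185]
 [ 0.6217 -0.0579]
 [ 0.6628 -0.034 ]]
```

View pics/c4.png

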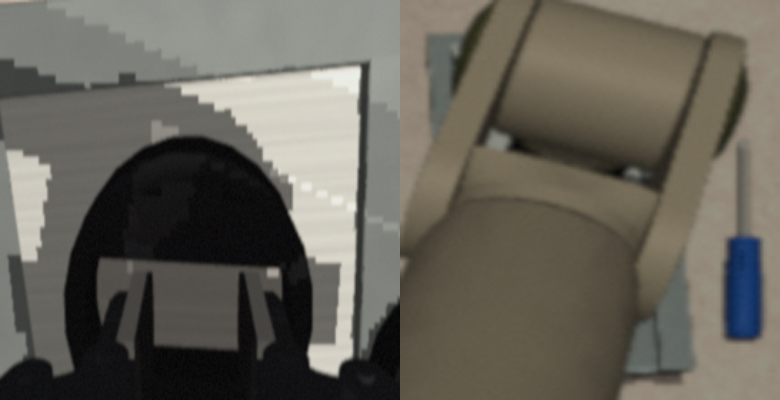

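The cover's right edge now meets the far block with no bay visible, and the fingertips are in the slot. The disc centre is at x ≈ 0.621. Now turning clockwise.

Request:
apply_moves --motion '[{"tx":0,"ty":-0.15,"tz":0,"turn":5,"jaw":-0.27},{"tx":0,"ty":-0.15,"tz":0,"turn":10,"jaw":-0.27},{"tx":0,"ty":-0.15,"tz":0,"turn":15,"jaw":-0.27},{"tx":0,"ty":-0.15,"tz":0,"turn":20,"jaw":-0.27},{"tx":0,"ty":-0.15,"tz":0,"turn":25,"jaw":-0.27}]'

```text
time_s: 4.42
position: [0.6215, -0.0778, 0.0925]
tool_rot: [[0.438, 0.899, -0.006], [0.899, -0.438, -0.004], [-0.006, -0.004, -1.0]]
ft_force: [-1.3, -1.7, 1.2]
grip_width: 0.0308
```

Request:
apply_moves --motion '[{"tx":0,"ty":0,"tz":0,"turn":6,"jaw":-0.27},{"tx":0,"ty":0,"tz":0,"turn":12,"jaw":-0.27},{"tx":0,"ty":0,"tz":0,"turn":18,"jaw":-0.27},{"tx":0,"ty":0,"tz":0,"turn":24,"jaw":-0.27},{"tx":0,"ty":0,"tz":0,"turn":30,"jaw":-0.27}]'

```text
time_s: 4.83
position: [0.6213, -0.0784, 0.0925]
tool_rot: [[0.831, 0.555, -0.007], [0.555, -0.832, -0.005], [-0.009, 0.0, -1.0]]
ft_force: [-3.2, -3.9, 1.5]
grip_width: 0.0311
```

```bash
python3 -c "
from h import *
s=telemetry.observe();R=s['tool_rot'];print(s['position'],s['ft_force'],s['wrist_torque'],np.degrees(np.arctan2(R[1,1],R[0,1])),s['q'])"
```

```text
[ 0.62130278 -0.07838413  0.09251643] [-3.22734615 -3.88318949  1.52977863] [-0.54809116  0.64479593  0.14492453] -56.25543792752784 [-17.84421539  37.51741592  73.72544798  -0.44064024  69.06912445
  38.5698113 ]
```

Request:
apply_moves --motion '[{"tx":0,"ty":0,"tz":0,"turn":7,"jaw":-0.27},{"tx":0,"ty":0,"tz":0,"turn":14,"jaw":-0.27},{"tx":0,"ty":0,"tz":0,"turn":21,"jaw":-0.27},{"tx":0,"ty":0,"tz":0,"turn":27,"jaw":-0.27},{"tx":0,"ty":0,"tz":0,"turn":32,"jaw":-0.27}]'

```text
time_s: 5.25
position: [0.6207, -0.0788, 0.0925]
tool_rot: [[1.0, 0.025, -0.009], [0.025, -1.0, -0.006], [-0.009, 0.006, -1.0]]
ft_force: [-6.0, -2.2, 3.8]
grip_width: 0.0313
```

Request:
apply_moves --motion '[{"tx":0,"ty":0,"tz":0,"turn":2,"jaw":-0.27},{"tx":0,"ty":0,"tz":0,"turn":4,"jaw":-0.27}]'

```text
time_s: 5.42
position: [0.6205, -0.0789, 0.0926]
tool_rot: [[0.999, -0.046, -0.01], [-0.046, -0.999, -0.006], [-0.01, 0.007, -1.0]]
ft_force: [-3.1, -0.1, 2.5]
grip_width: 0.0312
```

```bash
python3 -c "
from h import *
s=telemetry.observe();R=s['tool_rot'];print(s['position'],s['ft_force'],s['wrist_torque'],np.degrees(np.arctan2(R[1,1],R[0,1])),s['q'])"
```

```text
[ 0.62054307 -0.07891643  0.09257021] [-3.06484724 -0.05309821  2.50882181] [-0.11160425  0.53643526  0.15466901] -92.65879706398462 [-17.8746318   37.50752286  73.73723075  -0.54554801  69.19625801
  74.98172613]
```

Torque is still the turning level (0.15 N m), so the stop has not been reached. I'll go on in small steps.

Request:
apply_moves --motion '[{"tx":0,"ty":0,"tz":0,"turn":2,"jaw":-0.27},{"tx":0,"ty":0,"tz":0,"turn":4,"jaw":-0.27},{"tx":0,"ty":0,"tz":0,"turn":6,"jaw":-0.27}]'

```text
time_s: 5.67
position: [0.6204, -0.0789, 0.0926]
tool_rot: [[0.988, -0.152, -0.011], [-0.152, -0.988, -0.006], [-0.01, 0.008, -1.0]]
ft_force: [-2.3, -0.3, 2.4]
grip_width: 0.0311
```

```bash
python3 -c "
from h import *
s=telemetry.observe();R=s['tool_rot'];print(s['position'],s['ft_force'],s['wrist_torque'],np.degrees(np.arctan2(R[1,1],R[0,1])))"
```

```text
[ 0.62038569 -0.07890201  0.0926058 ] [-2.30355053 -0.34176241  2.3849709 ] [-0.0529376   0.46374942  0.11121751] -98.73552910955436
```

Request:
apply_moves --motion '[{"tx":0,"ty":0,"tz":0,"turn":2,"jaw":-0.27},{"tx":0,"ty":0,"tz":0,"turn":4,"jaw":-0.27},{"tx":0,"ty":0,"tz":0,"turn":4,"jaw":-0.27}]'

```text
time_s: 5.92
position: [0.6203, -0.0789, 0.0926]
tool_rot: [[0.975, -0.221, -0.011], [-0.221, -0.975, -0.006], [-0.01, 0.009, -1.0]]
ft_force: [-2.1, -0.5, 2.1]
grip_width: 0.031
```

```bash
python3 -c "
from h import *
s=telemetry.observe();R=s['tool_rot'];print(s['position'],s['ft_force'],s['wrist_torque'],np.degrees(np.arctan2(R[1,1],R[0,1])))"
```

```text
[ 0.62029711 -0.07891495  0.0926137 ] [-2.1416636  -0.47491375  2.12033237] [0.00606563 0.4478977  0.38136575] -102.7660083128341
```

Request:
apply_moves --motion '[{"tx":0,"ty":0,"tz":0,"turn":1.5,"jaw":-0.27},{"tx":0,"ty":0,"tz":0,"turn":3,"jaw":-0.27}]'

```text
time_s: 6.08
position: [0.6202, -0.0785, 0.0927]
tool_rot: [[0.963, -0.27, -0.012], [-0.27, -0.963, -0.006], [-0.01, 0.009, -1.0]]
ft_force: [-2.6, 1.2, 3.0]
grip_width: 0.031
```

```bash
python3 -c "
from h import *
s=telemetry.observe();R=s['tool_rot'];print(s['position'],s['ft_force'],s['wrist_torque'],np.degrees(np.arctan2(R[1,1],R[0,1])))
p,d=get_image('wrist');cv2.imwrite('pics/w5.png',p[:,:,::-1])"
```

```text
[ 0.62021847 -0.07853672  0.092748  ] [-2.64984944  1.15220718  3.00756758] [0.27315393 0.47759719 1.40399201] -105.63990561811421
```

View pics/w5.png

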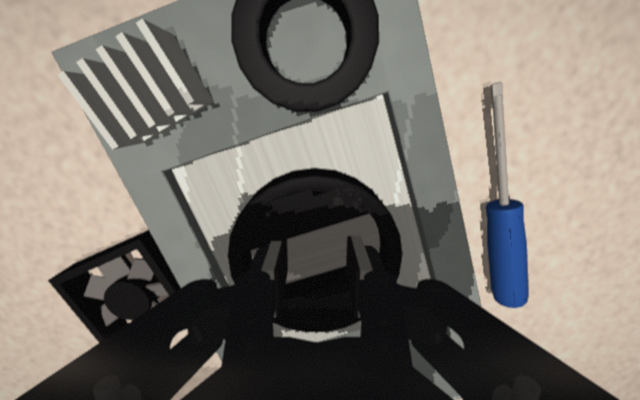

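Torque jumped to 1.4 N m, which is the stop. The slot (280–375, 215–285) lies parallel to the cover's edge at the far block, so it is crosswise. I'll unwind by half the slack and lift straight out.

Request:
apply_moves --motion '[{"tx":0,"ty":0,"tz":0,"turn":-5,"jaw":-0.27},{"tx":0,"ty":0,"tz":0,"turn":-10,"jaw":-0.27},{"tx":0,"ty":0,"tz":0,"turn":-13,"jaw":-0.27},{"tx":0,"ty":0,"tz":0,"turn":-13,"jaw":-0.27}]'

```text
time_s: 6.47
position: [0.6206, -0.0786, 0.0928]
tool_rot: [[0.999, -0.045, -0.011], [-0.045, -0.999, -0.006], [-0.011, 0.007, -1.0]]
ft_force: [0.4, -0.2, -0.2]
grip_width: 0.0311
```

```bash
python3 -c "
from h import *
s=telemetry.observe();R=s['tool_rot'];print(s['position'],s['ft_force'],s['wrist_torque'],np.degrees(np.arctan2(R[1,1],R[0,1])))"
```

```text
[ 0.62064707 -0.07856483  0.09275996] [ 0.42310366 -0.22156133 -0.23420906] [ 0.02911688 -0.01045404 -0.00808196] -92.55998122266314
```

Free of contact. Lifting, then retreating towards the base (world −x).

Request:
apply_moves --motion '[{"tx":0,"ty":0,"tz":-1.5,"turn":0,"jaw":-0.27},{"tx":0,"ty":0,"tz":-4,"turn":0,"jaw":-0.27},{"tx":0,"ty":0,"tz":-8,"turn":0,"jaw":-0.27},{"tx":0,"ty":0,"tz":-12,"turn":0,"jaw":-0.27},{"tx":-3,"ty":0,"tz":-15,"turn":0,"jaw":-0.27}]'

```text
time_s: 6.88
position: [0.5958, -0.0768, 0.2452]
tool_rot: [[0.999, -0.046, -0.005], [-0.046, -0.999, -0.008], [-0.005, 0.008, -1.0]]
ft_force: [0.2, -0.6, 0.5]
grip_width: 0.0308
```

Request:
apply_moves --motion '[{"tx":-22,"ty":0,"tz":-2,"turn":0,"jaw":-0.27},{"tx":-22,"ty":0,"tz":-2,"turn":0,"jaw":-0.27},{"tx":-22,"ty":0,"tz":-2,"turn":0,"jaw":-0.27},{"tx":-22,"ty":0,"tz":-2,"turn":0,"jaw":-0.27},{"tx":-22,"ty":0,"tz":-2,"turn":0,"jaw":-0.27}]'

```text
time_s: 7.3
position: [0.3842, -0.0667, 0.2653]
tool_rot: [[0.999, -0.047, -0.005], [-0.047, -0.999, -0.008], [-0.004, 0.008, -1.0]]
ft_force: [-0.7, -1.1, 1.0]
grip_width: 0.0311
```

Request:
apply_moves --motion '[{"tx":-4,"ty":0,"tz":0,"turn":0,"jaw":-0.27},{"tx":-4,"ty":0,"tz":0,"turn":0,"jaw":-0.27},{"tx":-4,"ty":0,"tz":0,"turn":0,"jaw":-0.27}]'

```text
time_s: 7.55
position: [0.3432, -0.0646, 0.2661]
tool_rot: [[0.999, -0.049, -0.002], [-0.049, -0.999, -0.009], [-0.002, 0.009, -1.0]]
ft_force: [-0.2, 0.6, -0.1]
grip_width: 0.0312
```

Run:
```python
from h import *
s=telemetry.observe();print(s["time_s"],s["position"],s["ft_force"],s["qvel"].round(2))
p,d=get_image("top");cv2.imwrite("pics/top6.png",p[:,:,::-1])
cv2.imwrite("pics/c6.png",cv2.resize(p[110:260,255:415],None,fx=3.9,fy=3.9,interpolation=cv2.INTER_CUBIC)[:,:,::-1])
a=cv2.imread("pics/top0.png").astype(int);D=np.abs(a-p[:,:,::-1].astype(int)).max(2)>40
for q in blobs(D,25): print(q[0],q[1].round())
```

```text
7.55 [ 0.34324021 -0.06464589  0.26610564] [-0.19853845  0.61849792 -0.13433257] [ 1.02  3.49 -3.78 -0.01 -0.35  0.35]
[ 323  160   49   40 1304] [347. 177.]
[331 199  38  33 663] [350. 213.]
[326 213  49  28 623] [350. 231.]
[ 224  274  204  126 6542] [335. 353.]
[414 348  11  25  56] [420. 360.]
[  72  360   86   40 1873] [109. 384.]
[188 374  35  26 602] [209. 389.]
[  0 389   6  11  44] [  2. 393.]
```

View pics/c6.png

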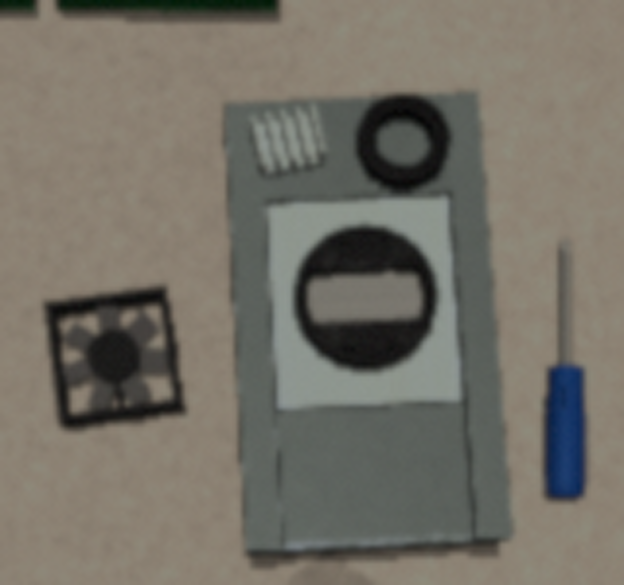

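The cover is home with no bay showing, and the slot (305–425, 273–323) lies crosswise. Tape, heat sink, fan and screwdriver are unmoved. I'll check the slot angle in numbers and hand in.

Run:
```python
from h import *
from rig import close_job
P=cv2.imread("pics/top6.png").max(2)
M=np.zeros(P.shape,bool);M[165:207,328:370]=P[165:207,328:370]<70
k=contour(max(blobs(M),key=lambda b:b[0][4])[2]);h=np.zeros(P.shape,np.uint8);cv2.fillPoly(h,[k],1)
s=max(blobs((h>0)&(P>80)),key=lambda b:b[0][4])[2]
w=ray("top",contour(s),.07)[:,:2]; r=cv2.minAreaRect(w.astype(np.float32)); print(r,ray("top",cv2.fitEllipse(k.astype(np.float32))[0],.084))
print(close_job())
```

```text
((0.6227115392684937, -0.07764604687690735), (0.02798195742070675, 0.06812538206577301), 3.4940831661224365) [[ 0.61932057 -0.07712653  0.084     ]]
the job is handed in; nothing more can be done
None
```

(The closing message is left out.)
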